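Clamp a cut tube in the cam-lever fixture for deburring

ROBOT

A 6-joint arm with a two-finger parallel gripper is mounted at the origin on a cart in front of the work surface, level with it; the furniture and walls round the work are solid. World frame = base frame: x ahead of the robot, y to its left, z up, the work surface at z = 0. Lengths are in m, angles in rad, forces in N, time in s.
With the tool pointing down it reaches from about 0.275 to 0.825 m from the base axis. Payload 4.9 kg.
Tool frame: the origin (TCP) lies between the finger pads; the fingertips stand 11 mm ahead of it and the grasp point (between the pads) lies 8 mm behind it; z points along the fingers, y is the line along which they close (so a half turn about z gives the same grasp; the last joint's range is limited). The gripper opens to 85 mm and grips with 20 to 120 N. Pads are 22 mm wide; open, the fingers measure 114 mm over their backs; the gripper's body (76 mm by 85 mm) begins 54 mm behind the grasp point. The pads swing forward as they close: fully open they stand 13 mm farther back than shut.
Start: joints at [-1.254, 0.326, -0.193, 1.052, 0, 1.437], TCP at [0.24, -0.495, 0.242] pointing down, gripper open.
Joint ranges: [-2.65, 2.65], [-0.97, 1.79], [-1.3, 1.35], [-1.93, 2.1], [-1.47, 1.37], [-3.14, 3.14]. Speed limits (rad/s): [2.57, 2.57, 3.14, 3.14, 3.14, 3.14].

INTERFACE

Orientations are given as a unit quaternion [w, x, y, z].
In Python, from cell import get_state, cams, workorder, spotter gives the robot as it stands.
- The arm moves only by the tool step_arm, never from a script. Its argument "targets" is a list of rows, each a list of 3 entries, a list of its own where there are three numbers: the turn, a rotation vector about the tool's x, y, z normalised to -1 to 1, where 1 is 30 degrees, then the shift along the tool's x, y, z normalised to -1 to 1, where 1 is 0.4 m, then the closure, from 0 (fully open) to 1 (shut). In form: [[[wx, wy, wz], [dx, dy, dz], hand], ...]. A call has 1 to 8 rows; each row is the pose to reach, as a shift and turn from the pose commanded when the call began, along the tool's axes at that moment; what a row does not reach only later rows make up. A row lasts 1/8 s, in which the tool goes at most 62.5 mm and 10.7 degrees, less where a joint would pass 70% of its speed; a pose out of reach is approached as far as the arm can. A call with a number of a shift or a turn outside -1 to 1 is refused whole. A call with a gripper value outside its range is refused whole. The fingers move at their own pace and stop on an object; "newtons" is the grip in N (left out, the last holds). Time passes only in rows, so rows that repeat a pose let the fingers close. It gives the time, the measured TCP pose, the force, the opening and the grip force at its end, in the units of the state.
- get_state(): the state, without advancing time (a new reading comes with each control period).
- cams.snapshot(name): name is "scene" or "top" or "wrist"; returns a dict with "pixels" (480x640x3 uint8, red, green, blue), "depth" (480x640 float32, m along the optical axis (not along the pixel's ray), 0 where there is no reading), "camera_matrix" (3x3 intrinsics, pixels), "dist_coeffs" ([k1, k2, p1, p2, k3] as OpenCV has them; the pictures are not rectified), "T" (4x4, takes a point from camera to world coordinates). Camera axes: x right, y down, z forward; pixel columns grow to the right and rows downward; lengths in m; the calibration is good to about 2 mm. A picture is of the moment at which its call begins.
- workorder.finish_job(): hands the job in; it is judged then, once.
Trained networks look in a picture, given as the dict that the camera call returned (one of the last four; its "shot" number tells which), for a name from the list of things; names that differ only in an ending like _2 or _b are one class to them, and where a whole thing is asked for, a point or a joint stands for the part that bears it (a point fixed in the world has none). Each returns a list of dicts, best first, with "p" (0 to 1); they miss things now and then, are a little off and sometimes report something else, mostly with a low value. They report only what shows in the picture. A call takes as long as a camera call.
- spotter.recognise(picture, target): "at" ([x, y, z] in m, in world coordinates, good to about 4 mm: the middle of the surface that is visible of it).
- spotter.trace(picture, target): "region" (480x640 bool, what is visible of it).
- spotter.pinpoint(picture, target): "at" ([x, y, z] in m, in world coordinates, good to about 4 mm: a listed point, or the origin of a listed thing).
The state is a dict: "time_s": time; "joint_positions": joint angles; "joint_vel": joint speeds; "effort": joint torques, N m; "position": TCP position; "tcp_rot": TCP orientation; "ft_force": force on the tool from outside, world axes, zero at the start; "moment": the same for the moment, N m; "grip_width": finger opening in m; "grip_force": force on a finger pad.
Only numpy, scipy, OpenCV 4.12 (cv2) and the standard library are available. Lean on these libraries where they do the work, as an engineer would, in place of code of your own. Each camera call takes 0.05 s, during which the arm holds its last target. There are 200 camera calls.

TASK

Get the square tube ready for deburring in the clamping fixture: push it along with a fingertip until its far end sits against the end stop, then, pushing on the side of the cam's lever with one finger, swing the lever counter-clockwise (seen from above) until it goes no further and the cam clamps the tube tightly against the fence. Only push: do not lift the tube, and leave the other things lying about where they are.

Things in the scene. Friction and masses are not known exactly. Their poses are not given: they have to be found in the camera images.
- fixture: Clamping fixture, screwed down. Dark steel base plate 195x150x12 mm. Origin on its underside (z = 0); x runs along the fence to the end stop (away from the robot), y left, z up. In this frame: plate x -110 to +85, y -55 to +95 mm, top z 12 mm. A tube that is home against stop and fence lies along x with its centre at x = 0, y = 0. The cam pivots at x = 0, y = +44 mm, left of the tube.
- fence: The fence: straight grey steel bar 125 x 18 x 30 mm on the fixture plate, right of the tube (-y); its face towards the tube is at fixture y = -20 mm, from fixture x -50 to +75 mm; top at z 42 mm (screw heads to 48 mm). Origin: on the plate top at fixture x = 0, y = 0. Fixed.
- end_stop: The end stop: grey steel block 16 x 42 x 30 mm on the fixture plate beyond the far end of the tube; its face towards the tube is at fixture x = +60 mm, y -18 to +24 mm; top at z 42 mm (screw heads to 48 mm). Origin: on the plate top at fixture x = 0, y = 0. Fixed.
- tube: The work: grey square steel tube 40x40 mm, 120 mm long, walls 3 mm, open at the ends, about 0.24 kg, loose on the plate between fence and cam. Origin: centre of its underside (z = 12 mm on the plate, top at 52 mm); its own y axis runs along its length, about parallel to fixture x. It starts 20 to 40 mm short of the end stop, a few mm off the fence, up to 2 degrees askew.
- cam_lever (a joint): Turn of cam and lever about the upright pivot, rad: 0 open, grows counter-clockwise from above. At q the lever points at angle 0.52 + q from fixture x: it swings from far left to near left. Starts at 0 to 0.5, stays where left (3 N at 80 mm moves it). The cam (22 mm disc radius, 8 mm off the pivot) meets the tube near 1.8 and jams by 1.85 to 1.95: push on to 18 to 25 N to clamp it.
- lever_bar (a point): Point on the centre line of the lever's round steel bar, 80 mm from the pivot axis, 60 mm above the tray. The bar is 11 mm thick, level, and free from about 20 to 92 mm from the pivot; beyond it sits a black ball knob, 27 mm across, centred 106 mm from the pivot.
- pivot (a point): Point on the upright pivot axis of the cam, 60 mm above the tray; the hub is 26 mm across, its screw head reaches 78 mm above the tray.
- file: Bystander: file 305 mm long, wooden handle, lying right of the fixture. Leave alone.
- offcut_angle: Bystander: steel angle offcut 160 x 40 x 40 mm, lying right of the fixture. Leave alone.
- brush_tin: Bystander: grey tin 76 mm across, 107 mm tall, standing far left of the fixture. Leave alone.
- marker: Bystander: marker pen 117 mm long, lying near right of the fixture. Leave alone.
- caliper: Bystander: steel caliper 233 mm long, lying beyond the end stop. Leave alone.
- tape_measure: Bystander: yellow tape measure, 66 mm tall, standing on the left, near the cans. Leave alone.

How it is judged:
By the outcome, as a careful person would: the job done as asked, in the order asked, and still so for the second after the job is handed in, with the robot touching nothing.
It also fails if it takes over 54 s, if anything falls off the work surface, if the arm or the gripper's body presses on something with over 40 N, if the wrist force passes 120 N, or if a joint passes its speed limit or range.

## Working session

There is one attempt and no reset: what is moved stays moved. The work goes in short steps, Python scripts to look and compute and a tool call to move; the robot and the scene stay as the last step left them, time stands still between calls to the robot, and variables do not carry over. Pictures are saved under pics/ and viewed, at most 10 in all, crops included, and the job is handed in when it is done.

Besides the shell and the picture viewer there is one more tool, called after "Call:" as name([rows], argument=value, ...), one row to a line, values as JSON. step_arm: Moves the arm, as the interface text tells. Its arguments: {"type":"object","properties":{"targets":{"type":"array","items":{"type":"array"}},"newtons":{"type":"number"}},"required":["targets"]}

```bash
mkdir -p pics; ls; python3 - <<'E'
from cell import get_state, cams, workorder, spotter
import cv2,numpy as np
s=get_state();print(s)
for c in ["top","scene"]:
    p=cams.snapshot(c);cv2.imwrite(f"pics/{c}1.png",p["pixels"][:,:,::-1])
    print(c,p["T"].round(3).tolist(),p["camera_matrix"].tolist())
    for n in ["fixture","fence","end_stop","tube","lever_bar","pivot"]:
        r=spotter.pinpoint(p,n);print(n,[(np.round(q["at"],4).tolist(),round(q["p"],2)) for q in r[:2]])
    for n in ["tube","end_stop","fence","tape_measure","brush_tin"]:
        r=spotter.recognise(p,n);print("rec",n,[(np.round(q["at"],4).tolist(),round(q["p"],2)) for q in r[:2]])
E
```

```text
pics
{'time_s': 0.0, 'joint_positions': array([-1.25418828e+00,  3.26953729e-01, -1.93598546e-01,  1.05199630e+00,
       -4.69092753e-05,  1.43659546e+00]), 'joint_vel': array([ 0.00063426,  0.00102866,  0.00057421,  0.00118519, -0.00111263,
        0.00094489]), 'effort': array([-1.01232294e-03, -4.43396330e+01,  2.62441921e+01,  1.54317194e-02,
       -3.06944339e-04,  1.71360347e-05]), 'position': array([ 0.23944939, -0.49450532,  0.24149089]), 'tcp_rot': array([-8.70347988e-04,  9.74703411e-01,  2.23500540e-01, -1.03152205e-04]), 'ft_force': array([-0.06385472, -0.15417078, -0.1788842 ]), 'moment': array([-0.0088212 , -0.02349894,  0.03327761]), 'grip_force': 0.0, 'grip_width': 0.08517528923903438}
top [[0.01, -0.991, 0.131, 0.434], [-1.0, -0.009, 0.014, 0.031], [-0.012, -0.131, -0.991, 1.068], [0.0, 0.0, 0.0, 1.0]] [[506.24795762829405, 0.0, 316.4216063251868], [0.0, 506.24795762829405, 244.86879104901627], [0.0, 0.0, 1.0]]
fixture [([0.557, 0.0145, -0.0014], 0.91), ([0.569, 0.0554, 0.0581], 0.28)]
fence [([0.5556, 0.0161, 0.0132], 0.77), ([0.4644, 0.2775, -0.0004], 0.27)]
end_
[... 368 characters left out ...]
8, 0.0639], 0.74), ([0.578, 0.0754, 0.0626], 0.33)]
rec brush_tin [([0.6425, 0.2923, 0.0474], 0.81)]
scene [[-0.801, -0.251, 0.544, -0.082], [-0.598, 0.372, -0.709, 0.879], [-0.024, -0.893, -0.449, 0.613], [0.0, 0.0, 0.0, 1.0]] [[605.6696106103649, 0.0, 321.023730312098], [0.0, 605.6696106103649, 239.6473079788331], [0.0, 0.0, 1.0]]
fixture []
fence []
end_stop []
tube [([0.5306, 0.0224, 0.0086], 0.96)]
lever_bar []
pivot [([0.564, 0.0562, 0.0579], 0.91)]
rec tube [([0.5155, 0.0335, 0.0481], 0.95)]
rec end_stop []
rec fence [([0.5722, -0.0275, 0.0443], 0.43)]
rec tape_measure [([0.4549, 0.2997, 0.0486], 0.91)]
rec brush_tin [([0.6173, 0.2966, 0.071], 0.81), ([0.3942, -0.0864, 0.0142], 0.17)]
```

View pics/top1.png

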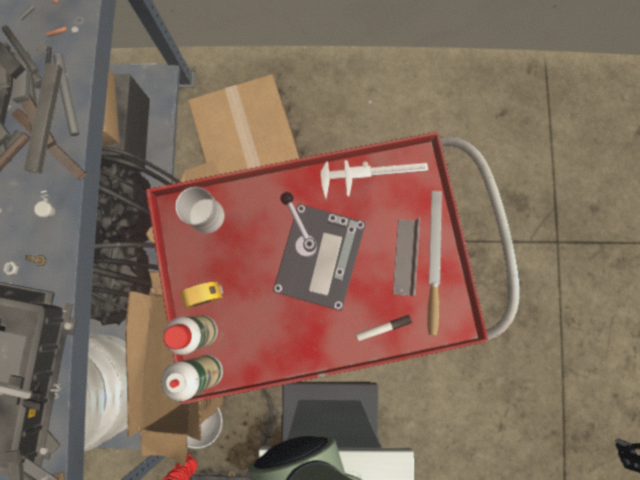

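View pics/scene1.png

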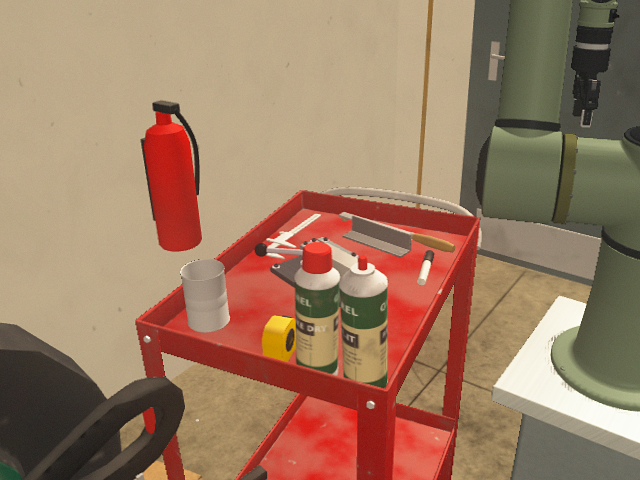

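```bash
cat > h.py <<'E'
from cell import get_state, cams, workorder, spotter
import cv2,numpy as np
from scipy.spatial.transform import Rotation as R
def cloud(p):
    K=p["camera_matrix"];d=p["depth"];v,u=np.mgrid[:480,:640]
    uv=cv2.undistortPoints(np.stack([u,v],-1).reshape(-1,1,2).astype(np.float64),K,np.array(p["dist_coeffs"])).reshape(480,640,2)
    P=np.dstack([uv[...,0]*d,uv[...,1]*d,d])
    return P@p["T"][:3,:3].T+p["T"][:3,3]
def rect(P,zlo,zhi,reg=None):
    m=(P[...,2]>zlo)&(P[...,2]<zhi)
    if reg is not None: m&=reg
    return cv2.minAreaRect((P[m][:,:2]*1000).astype(np.float32)),m.sum()
E
python3 - <<'E'
from h import *
p=cams.snapshot("top");P=cloud(p)
for n,lo,hi in [("tube",.046,.058),("fence",.036,.052),("end_stop",.036,.052),("fixture",.007,.017),("lever_bar",.05,.08)]:
    for q in spotter.trace(p,n)[:1]:
        print(n,round(q["p"],2),rect(P,lo,hi,q["region"]))
E
```

```text
tube 0.73 (((532.850341796875, 27.04815673828125), (39.63631820678711, 120.28008270263672), 76.37265014648438), np.int64(1151))
fence 0.73 (((561.9011840820312, -14.442571640014648), (17.964765548706055, 124.62432098388672), 74.8342056274414), np.int64(525))
end_stop 0.51 (((624.10791015625, 1.9095649719238281), (41.92323303222656, 16.38297462463379), 75.25325012207031), np.int64(155))
fixture 0.71 (((550.9548950195312, 39.547645568847656), (149.50160217285156, 194.58580017089844), 74.66587829589844), np.int64(3810))
lever_bar 0.9 (((615.5610961914062, 82.88273620605469), (129.3441619873047, 23.998695373535156), 26.772003173828125), np.int64(468))
```

The top view shows the fixture around (320,257), the tube at (323,263) and the lever from (308,244) to its knob at (287,198). All the measurements agree on fixture origin (0.5575, 0.0169) and yaw −15.2°. In that frame the tube is at x = −26 mm, y = +3 mm, 1.6° askew. The lever is at q ≈ 0.21.

Call:
step_arm([
  [[0, 0, -1], [0.9, -0.9, 0], 1],
  [[0, 0, -1], [0.9, -0.9, 0], 1],
  [[0, 0, -1], [0.9, -0.9, 0], 1],
  [[0, 0, -1], [0.9, -0.9, 0], 1],
  [[0, 0, -1], [0.9, -0.9, 0], 1],
  [[0, 0, -1], [0.9, -0.9, 0], 1],
  [[0, 0, -1], [0.9, -0.9, 0], 1],
  [[0, 0, -1], [0.9, -0.9, 0], 1],
])

```text
time_s: 2.5
position: [0.4045, -0.0209, 0.2427]
tcp_rot: [0.001, 0.884, 0.468, 0.001]
ft_force: [1.8, 0.2, -0.1]
grip_width: -0.0001
grip_force: 0.0
```

```bash
cat >> h.py <<'E'
O=np.array([.5575,.0169]);A=np.deg2rad(-15.2);F=np.array([[np.cos(A),-np.sin(A)],[np.sin(A),np.cos(A)]])
def pose():
    s=get_state();q=s["tcp_rot"];r=R.from_quat(np.r_[q[1:],q[0]]);x=r.as_matrix()[:,0]
    return s,r,np.degrees(np.arctan2(x[1],x[0]))
def plan(fx,fy,z,yaw):  # fixture mm, tip z m (TCP = tip+11mm), yaw of tool x in fixture deg
    s,r,y0=pose();w=np.r_[O+F@np.array([fx,fy])/1000,z+.011]
    a=np.radians(yaw)+A;t=R.from_matrix(np.array([[np.cos(a),np.sin(a),0],[np.sin(a),-np.cos(a),0],[0,0,-1]]).T)
    print("shift",(r.inv().apply(w-s["position"])/.4).round(3),"turn",((r.inv()*t).as_rotvec(degrees=True)/30).round(3))
def show():
    s,r,y0=pose();f=F.T@(s["position"][:2]-O)*1000
    print("t",round(s["time_s"],2),"fix",f.round(1),"tipz",round(s["position"][2]-.011,4),"yawfix",round(y0-np.degrees(A),1),"Ffix",(F.T@s["ft_force"][:2]).round(1),"Fz",s["ft_force"][2].round(1),"w",round(s["grip_width"],4))
E
python3 -c "
from h import *
show();plan(-122,2,.12,180)"
```

```text
t 2.5 fix [-137.8  -76.6] tipz 0.2317 yawfix 71.0 Ffix [1.7 0.7] Fz -0.1 w -0.0001
shift [ 0.199 -0.027  0.279] turn [ 3.000e-03  2.000e-03 -3.633e+00]
```

Call:
step_arm([
  [[0, 0, -1], [0.2, -0.03, 0.15], 1],
  [[0, 0, -1], [0.2, -0.03, 0.15], 1],
  [[0, 0, -1], [0.2, -0.03, 0.15], 1],
])

```text
time_s: 2.88
position: [0.4382, 0.0522, 0.1806]
tcp_rot: [-0.001, 0.729, 0.684, -0.001]
ft_force: [0.2, -0.3, -0.5]
grip_width: 0.0002
grip_force: 0.0
```

Call:
step_arm([
  [[0, 0, -1], [0, 0, 0], 1],
  [[0, 0, -1], [0, 0, 0], 1],
  [[0, 0, -1], [0, 0, 0], 1],
])

```text
time_s: 3.25
position: [0.4389, 0.0502, 0.1823]
tcp_rot: [0.0, 0.529, 0.849, 0.0]
ft_force: [-0.2, -0.7, 0.3]
grip_width: -0.0005
grip_force: 0.0
```

Call:
step_arm([
  [[0, 0, -1], [0, 0, 0], 1],
  [[0, 0, -1], [0, 0, 0], 1],
  [[0, 0, -1], [0, 0, 0], 1],
])

```text
time_s: 3.62
position: [0.4389, 0.0501, 0.1824]
tcp_rot: [0.0, 0.291, 0.957, 0.0]
ft_force: [-0.9, -0.0, -0.0]
grip_width: 0.0
grip_force: 0.0
```

Call:
step_arm([
  [[0, 0, -0.63], [0, 0, 0], 1],
  [[0, 0, -0.63], [0, 0, 0], 1],
  [[0, 0, -0.63], [0, 0, 0], 1],
])

```text
time_s: 4.0
position: [0.4389, 0.0501, 0.1824]
tcp_rot: [0.0, 0.134, 0.991, 0.0]
ft_force: [0.5, -0.4, -0.3]
grip_width: -0.0001
grip_force: 0.0
```

```bash
python3 -c "
from h import *
show();plan(-122,2,.035,180)"
```

```text
t 4.0 fix [-123.2    1. ] tipz 0.1714 yawfix 179.8 Ffix [ 0.6 -0.2] Fz -0.3 w -0.0001
shift [-0.003  0.003  0.341] turn [ 0.     0.    -0.006]
```

Call:
step_arm([
  [[0, 0, 0], [0, 0, 0.15], 1],
  [[0, 0, 0], [0, 0, 0.3], 1],
  [[0, 0, 0], [0, 0, 0.35], 1],
  [[0, 0, 0], [-0.02, 0, 0.35], 1],
  [[0, 0, 0], [-0.04, 0, 0.35], 1],
  [[0, 0, 0], [-0.05, 0, 0.35], 1],
])

```text
time_s: 4.75
position: [0.4606, 0.0446, 0.0437]
tcp_rot: [0.002, 0.133, 0.991, 0.0]
ft_force: [0.4, 0.5, 0.3]
grip_width: 0.0
grip_force: 0.0
```

Call:
step_arm([
  [[0, 0, 0], [-0.01, 0, 0], 1],
  [[0, 0, 0], [-0.02, 0, 0], 1],
  [[0, 0, 0], [-0.03, 0, 0], 1],
  [[0, 0, 0], [-0.04, 0, 0], 1],
  [[0, 0, 0], [-0.05, 0, 0], 1],
  [[0, 0, 0], [-0.06, 0, 0], 1],
  [[0, 0, 0], [-0.065, 0, 0], 1],
  [[0, 0, 0], [-0.07, 0, 0], 1],
])

```text
time_s: 5.75
position: [0.4851, 0.0375, 0.0422]
tcp_rot: [-0.0, 0.133, 0.991, -0.0]
ft_force: [-3.2, 0.3, 2.9]
grip_width: 0.0
grip_force: 1.3
```

```bash
python3 -c "
from h import *
show()
p=cams.snapshot('top');P=cloud(p)
for q in spotter.trace(p,'tube')[:1]:
    print(rect(P,.046,.058,q['region']))
cv2.imwrite('pics/t2.png',cv2.resize(p['pixels'][180:330,230:430,::-1],None,fx=3,fy=3))
"
```

```text
t 5.75 fix [-75.2   0.9] tipz 0.0312 yawfix 179.9 Ffix [-3.1 -0.6] Fz 2.9 w 0.0
(((601.7025756835938, 7.173870086669922), (39.5760383605957, 23.09564208984375), 77.22018432617188), np.int64(192))
```

Call:
step_arm([
  [[0, 0, 0], [-0.005, 0, 0], 1],
  [[0, 0, 0], [-0.005, 0, 0], 1],
])

```text
time_s: 6.1
position: [0.4874, 0.0369, 0.0423]
tcp_rot: [0.0, 0.133, 0.991, -0.0]
ft_force: [-1.0, 0.5, 0.3]
grip_width: -0.0005
grip_force: 0.4
```

Call:
step_arm([
  [[0, 0, 0], [-0.005, 0, 0], 1],
  [[0, 0, 0], [-0.005, 0, 0], 1],
])

```text
time_s: 6.35
position: [0.4881, 0.0367, 0.0421]
tcp_rot: [-0.001, 0.133, 0.991, 0.0]
ft_force: [-3.6, 0.9, 2.7]
grip_width: 0.0004
grip_force: 2.4
```

```bash
python3 -c "
from h import *
show()"
```

```text
t 6.35 fix [-72.2   0.9] tipz 0.0311 yawfix 179.9 Ffix [-3.7 -0.1] Fz 2.7 w 0.0004
```

View pics/t2.png

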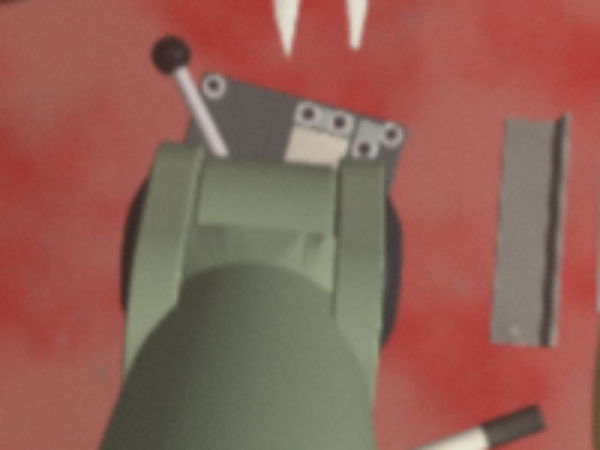

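The crop shows the far end of the tube at (318,148), right below the stop's screw heads, with the arm hiding the rest. I'll press on gently to confirm it has seated.

Call:
step_arm([
  [[0, 0, 0], [-0.005, 0, 0], 1],
  [[0, 0, 0], [-0.005, 0, 0], 1],
  [[0, 0, 0], [-0.005, 0, 0], 1],
])

```text
time_s: 6.72
position: [0.4881, 0.0367, 0.0419]
tcp_rot: [-0.003, 0.133, 0.991, 0.0]
ft_force: [-8.0, 3.8, 5.6]
grip_width: -0.0001
grip_force: 4.5
```

Call:
step_arm([
  [[0, 0, 0], [-0.005, 0, 0], 1],
  [[0, 0, 0], [-0.005, 0, 0], 1],
  [[0, 0, 0], [-0.005, 0, 0], 1],
])

```text
time_s: 7.1
position: [0.4882, 0.0366, 0.0416]
tcp_rot: [-0.004, 0.132, 0.991, 0.001]
ft_force: [-12.4, 4.5, 10.0]
grip_width: -0.0001
grip_force: 6.5
```

```bash
python3 -c "
from h import *
show()"
```

```text
t 7.1 fix [-72.1   0.9] tipz 0.0306 yawfix 180.0 Ffix [-13.1   1.1] Fz 10.0 w -0.0001
```

Call:
step_arm([
  [[0, 0, 0], [0.05, 0, 0], 1],
  [[0, 0, 0], [0.1, 0, 0], 1],
  [[0, 0, 0], [0.1, 0, -0.15], 1],
  [[0, 0, 0], [0.1, 0, -0.35], 1],
  [[0, 0, 0], [0.1, 0, -0.35], 1],
])

```text
time_s: 7.72
position: [0.4579, 0.0455, 0.1867]
tcp_rot: [0.005, 0.133, 0.991, 0.0]
ft_force: [1.2, 0.0, -0.1]
grip_width: -0.0002
grip_force: 0.0
```

```bash
python3 -c "
from h import *
show();
for n in ['wrist','scene']:
  p=cams.snapshot(n);P=cloud(p)
  for q in spotter.trace(p,'tube')[:1]:
    c,m=rect(P,.046,.058,q['region']);print(n,c,m,F.T@(np.array(c[0])/1000-O)*1000)
  cv2.imwrite(f'pics/{n}3.png',p['pixels'][:,:,::-1])
plan(81,74,.13,132)"
```

```text
t 7.72 fix [-103.6    1.5] tipz 0.1757 yawfix 179.9 Ffix [1.2 0.3] Fz -0.1 w -0.0002
wrist ((556.2969970703125, 17.225419998168945), (39.657958984375, 120.52664184570312), 74.85406494140625) 785 [-1.24623927 -0.00137868]
scene ((555.17529296875, 18.06409454345703), (42.12242126464844, 125.7760238647461), 74.83380889892578) 373 [-2.54859362  0.51385741]
shift [-0.469  0.183  0.103] turn [1.000e-03 2.000e-03 1.597e+00]
```

View pics/wrist3.png

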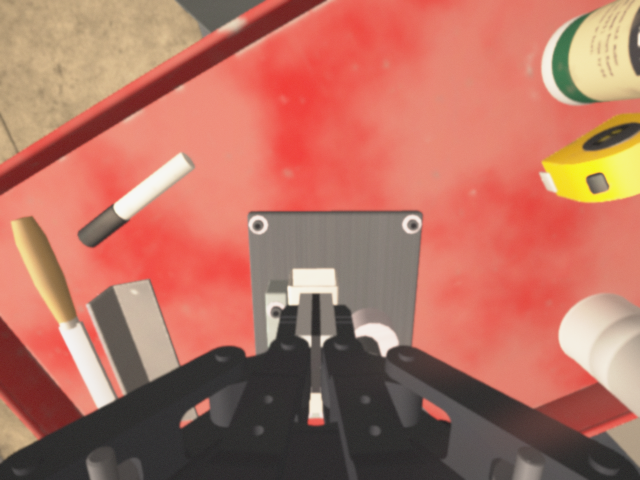

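The wrist view shows the tube at (315,275) lying parallel to the fence, so it is seated. Next I'll go to the lever.

Call:
step_arm([
  [[0, 0, 0.9], [-0.47, 0.18, 0], 1],
  [[0, 0, 0.9], [-0.47, 0.18, 0], 1],
  [[0, 0, 0.9], [-0.47, 0.18, 0], 1],
  [[0, 0, 0.9], [-0.47, 0.18, 0], 1],
  [[0, 0, 0.9], [-0.47, 0.18, 0], 1],
])

```text
time_s: 8.55
position: [0.6544, 0.0658, 0.179]
tcp_rot: [-0.002, 0.361, 0.933, -0.001]
ft_force: [-1.0, 0.8, 0.2]
grip_width: -0.0001
grip_force: 0.0
```

Call:
step_arm([
  [[0, 0, 0.7], [0, 0, 0], 1],
  [[0, 0, 0.7], [0, 0, 0], 1],
  [[0, 0, 0.7], [0, 0, 0], 1],
])

```text
time_s: 8.93
position: [0.6531, 0.0658, 0.1814]
tcp_rot: [-0.001, 0.524, 0.852, -0.001]
ft_force: [-0.5, 0.1, 0.3]
grip_width: 0.0003
grip_force: 0.0
```

```bash
python3 -c "
from h import *
show();
p=cams.snapshot('top');P=cloud(p)
for n,lo,hi in [('tube',.046,.058),('end_stop',.036,.044),('lever_bar',.05,.08)]:
  for q in spotter.trace(p,n)[:1]:
    c,m=rect(P,lo,hi,q['region']);print(n,c,m,F.T@(np.array(c[0])/1000-O)*1000)
cv2.imwrite('pics/t4.png',cv2.resize(p['pixels'][180:330,230:430,::-1],None,fx=3,fy=3))
plan(81,74,.035,132)"
```

```text
t 8.93 fix [79.5 72.2] tipz 0.1704 yawfix 132.0 Ffix [-0.5 -0. ] Fz 0.3 w 0.0003
tube ((587.19189453125, -6.91490364074707), (16.363325119018555, 53.06883239746094), 89.99676513671875) 151 [ 34.897178   -15.19688139]
end_stop ((623.2412719726562, -8.351016998291016), (20.29640769958496, 13.662503242492676), 78.2247543334961) 28 [70.06195523 -7.1309978 ]
lever_bar ((0.0, 0.0), (0.0, 0.0), 0.0) 0 [-533.56569855 -162.47924585]
shift [0.002 0.004 0.34 ] turn [-0.001 -0.     0.001]
```

View pics/t4.png

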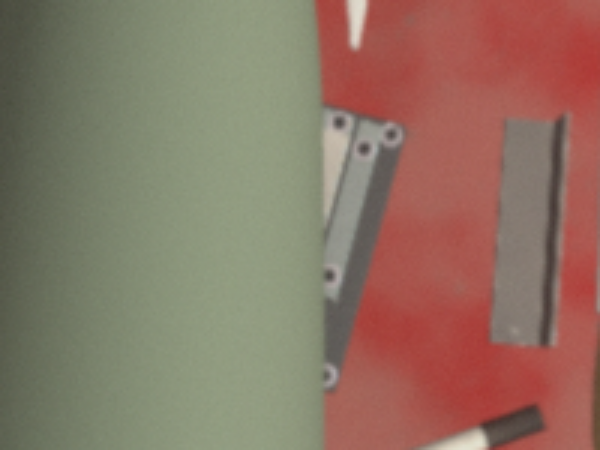

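Call:
step_arm([
  [[0, 0, 0], [0, 0, 0.15], 1],
  [[0, 0, 0], [0, 0, 0.3], 1],
  [[0, 0, 0], [0, 0, 0.34], 1],
  [[0, 0, 0], [0, 0, 0.34], 1],
  [[0, 0, 0], [0.015, 0, 0.34], 1],
  [[0, 0, 0], [0.03, 0, 0.34], 1],
  [[0, 0, 0], [0.04, 0, 0.34], 1],
  [[0, 0, 0], [0.04, 0, 0.34], 1],
])

```text
time_s: 10.12
position: [0.6477, 0.0806, 0.0471]
tcp_rot: [0.001, 0.524, 0.852, 0.0]
ft_force: [0.0, -0.3, -0.0]
grip_width: -0.0001
grip_force: 0.0
```

```bash
python3 -c "
from h import *
show()"
```

```text
t 10.12 fix [70.4 85.1] tipz 0.0361 yawfix 132.0 Ffix [ 0.1 -0.3] Fz -0.0 w -0.0001
```

Call:
step_arm([
  [[0, 0, -0.167], [0.018, 0.003, 0], 1],
  [[0, 0, -0.333], [0.035, 0.004, 0], 1],
  [[0, 0, -0.5], [0.053, 0.004, 0], 1],
  [[0, 0, -0.667], [0.071, 0.002, 0], 1],
  [[0, 0, -0.833], [0.088, -0.001, 0], 1],
  [[0, 0, -1], [0.106, -0.006, 0], 1],
  [[0, 0, -1], [0.106, -0.006, 0], 1],
])

```text
time_s: 11.0
position: [0.6265, 0.1171, 0.0467]
tcp_rot: [0.0, 0.287, 0.958, 0.0]
ft_force: [1.4, -0.2, 0.8]
grip_width: 0.0002
grip_force: 0.4
```

```bash
python3 -c "
from h import *
show()"
```

```text
t 11.0 fix [ 40.4 114.8] tipz 0.0357 yawfix 161.9 Ffix [1.4 0.2] Fz 0.8 w 0.0002
```

Call:
step_arm([
  [[0, 0, -0.167], [0.018, 0.003, 0], 1],
  [[0, 0, -0.333], [0.035, 0.004, 0], 1],
  [[0, 0, -0.5], [0.053, 0.004, 0], 1],
  [[0, 0, -0.667], [0.071, 0.002, 0], 1],
  [[0, 0, -0.833], [0.088, -0.001, 0], 1],
  [[0, 0, -1], [0.106, -0.006, 0], 1],
  [[0, 0, -1], [0.106, -0.006, 0], 1],
])

```text
time_s: 11.88
position: [0.5896, 0.1384, 0.0465]
tcp_rot: [0.0, 0.03, 1.0, 0.0]
ft_force: [1.4, -0.5, 0.6]
grip_width: -0.0003
grip_force: 0.4
```

Call:
step_arm([
  [[0, 0, -0.167], [0.018, 0.003, 0], 1],
  [[0, 0, -0.333], [0.035, 0.004, 0], 1],
  [[0, 0, -0.5], [0.053, 0.004, 0], 1],
  [[0, 0, -0.667], [0.071, 0.002, 0], 1],
  [[0, 0, -0.833], [0.088, -0.001, 0], 1],
  [[0, 0, -0.833], [0.088, -0.001, 0], 1],
])

```text
time_s: 12.62
position: [0.5542, 0.14, 0.0464]
tcp_rot: [-0.0, -0.187, 0.982, 0.0]
ft_force: [1.0, 0.5, 0.9]
grip_width: -0.0001
grip_force: 0.6
```

```bash
python3 -c "
from h import *
show()"
```

```text
t 12.62 fix [-35.4 117.9] tipz 0.0354 yawfix -143.2 Ffix [0.8 0.7] Fz 0.9 w -0.0001
```

Call:
step_arm([
  [[0, 0, -0.08], [0.009, 0.0015, 0], 1],
  [[0, 0, -0.167], [0.018, 0.003, 0], 1],
  [[0, 0, -0.167], [0.018, 0.003, 0], 1],
])

```text
time_s: 13.0
position: [0.5476, 0.1385, 0.0464]
tcp_rot: [0.0, -0.23, 0.973, 0.0]
ft_force: [1.2, 3.0, -0.0]
grip_width: -0.0002
grip_force: 1.4
```

Call:
step_arm([
  [[0, 0, -0.05], [0.005, 0.001, 0], 1],
  [[0, 0, -0.1], [0.01, 0.002, 0], 1],
  [[0, 0, -0.1], [0.01, 0.002, 0], 1],
])

```text
time_s: 13.38
position: [0.5432, 0.1373, 0.0463]
tcp_rot: [0.0, -0.256, 0.967, 0.0]
ft_force: [2.4, 3.0, 0.9]
grip_width: -0.0001
grip_force: 1.8
```

```bash
python3 -c "
from h import *
show()"
```

```text
t 13.38 fix [-45.4 112.4] tipz 0.0353 yawfix -135.1 Ffix [1.6 3.5] Fz 0.9 w -0.0001
```

Call:
step_arm([
  [[0, 0, -0.05], [0.005, 0.001, 0], 1],
  [[0, 0, -0.05], [0.005, 0.001, 0], 1],
])

```text
time_s: 13.62
position: [0.5414, 0.1368, 0.0464]
tcp_rot: [0.0, -0.269, 0.963, 0.0]
ft_force: [2.3, 4.0, 1.0]
grip_width: 0.0001
grip_force: 2.2
```

Call:
step_arm([
  [[0, 0, -0.05], [0.005, 0.001, 0], 1],
  [[0, 0, -0.05], [0.005, 0.001, 0], 1],
])

```text
time_s: 13.88
position: [0.5404, 0.1366, 0.0465]
tcp_rot: [0.001, -0.282, 0.959, 0.001]
ft_force: [4.8, 6.1, -2.0]
grip_width: -0.0001
grip_force: 3.4
```

```bash
python3 -c "
from h import *
show()"
```

```text
t 13.88 fix [-47.9 111. ] tipz 0.0355 yawfix -132.0 Ffix [3.  7.1] Fz -2.0 w -0.0001
```

Call:
step_arm([
  [[0, 0, 0], [0.005, 0, 0], 1],
  [[0, 0, 0], [0.01, 0, 0], 1],
  [[0, 0, 0], [0.01, 0, 0], 1],
])

```text
time_s: 14.25
position: [0.5388, 0.1358, 0.0466]
tcp_rot: [0.003, -0.282, 0.959, 0.002]
ft_force: [9.2, 10.8, -6.7]
grip_width: 0.0003
grip_force: 6.4
```

```bash
python3 -c "
from h import *
show();s,r,_=pose();print(r.inv().apply(s['ft_force']))"
```

```text
t 14.25 fix [-49.2 109.9] tipz 0.0356 yawfix -132.0 Ffix [ 6.  12.8] Fz -6.7 w 0.0003
[-13.51213871   4.12796856   6.76662396]
```

Call:
step_arm([
  [[0, 0, 0], [0.005, 0, 0], 1],
  [[0, 0, 0], [0.008, 0, 0], 1],
  [[0, 0, 0], [0.008, 0, 0], 1],
])

```text
time_s: 14.62
position: [0.5379, 0.1354, 0.0468]
tcp_rot: [0.005, -0.283, 0.959, 0.003]
ft_force: [13.2, 14.4, -11.0]
grip_width: -0.0002
grip_force: 9.1
```

```bash
python3 -c "
from h import *
show();s,r,_=pose();print(r.inv().apply(s['ft_force']))"
```

```text
t 14.62 fix [-50.  109.2] tipz 0.0358 yawfix -132.0 Ffix [ 9.  17.4] Fz -11.0 w -0.0002
[-18.78673931   4.90578012  11.19642945]
```

Call:
step_arm([
  [[0, 0, 0], [0.004, 0, 0], 1],
  [[0, 0, 0], [0.006, 0, 0], 1],
  [[0, 0, 0], [0.006, 0, 0], 1],
  [[0, 0, 0], [0.006, 0, 0], 1],
])

```text
time_s: 15.12
position: [0.5375, 0.1352, 0.0469]
tcp_rot: [0.007, -0.283, 0.959, 0.003]
ft_force: [16.3, 17.9, -15.0]
grip_width: -0.0
grip_force: 11.6
```

```bash
python3 -c "
from h import *
show();s,r,_=pose();print(r.inv().apply(s['ft_force']))"
```

```text
t 15.12 fix [-50.3 108.9] tipz 0.0359 yawfix -131.9 Ffix [11.  21.6] Fz -15.0 w -0.0
[-23.20844078   6.17908422  15.31660092]
```

Call:
step_arm([
  [[0, 0, 0], [-0.03, 0, 0], 1],
  [[0, 0, 0], [-0.1, 0, 0], 1],
  [[0, 0, 0], [-0.1, 0, 0], 1],
  [[0, 0, 0], [-0.1, 0, -0.15], 1],
  [[0, 0, 0], [-0.1, 0, -0.3], 1],
  [[0, 0, 0], [-0.1, 0, -0.45], 1],
  [[0, 0, 0], [-0.1, 0, -0.45], 1],
])

```text
time_s: 16.0
position: [0.5665, 0.1515, 0.2312]
tcp_rot: [0.003, -0.282, 0.96, -0.001]
ft_force: [0.2, 0.1, 0.3]
grip_width: 0.0
grip_force: 0.0
```

```bash
python3 -c "
from h import *
show();plan(-220,-40,.24,-132)"
```

```text
t 16.0 fix [-26.6 132.3] tipz 0.2202 yawfix -132.1 Ffix [0.2 0.2] Fz 0.3 w 0.0
shift [ 0.643  0.07  -0.054] turn [-0.008  0.011 -0.003]
```

Call:
step_arm([
  [[0, 0, 0], [0.64, 0.07, -0.06], 1],
  [[0, 0, 0], [0.64, 0.07, -0.06], 1],
  [[0, 0, 0], [0.64, 0.07, -0.06], 1],
  [[0, 0, 0], [0.64, 0.07, -0.06], 1],
  [[0, 0, 0], [0.64, 0.07, -0.06], 1],
  [[0, 0, 0], [0.64, 0.07, -0.06], 1],
])

```text
time_s: 16.75
position: [0.3335, 0.037, 0.2497]
tcp_rot: [-0.0, -0.281, 0.96, -0.0]
ft_force: [0.3, 0.8, 0.6]
grip_width: 0.0002
grip_force: 0.0
```

```bash
python3 -c "
from h import *
show();
p=cams.snapshot('top');P=cloud(p)
for n,lo,hi in [('tube',.046,.058),('end_stop',.036,.052),('fence',.036,.052),('lever_bar',.05,.08)]:
  for q in spotter.trace(p,n)[:1]:
    c,m=rect(P,lo,hi,q['region']);print(n,c,m,F.T@(np.array(c[0])/1000-O)*1000)
cv2.imwrite('pics/t5.png',cv2.resize(p['pixels'][180:330,230:430,::-1],None,fx=3,fy=3))"
```

```text
t 16.75 fix [-221.4  -39.4] tipz 0.2387 yawfix -132.1 Ffix [0.1 0.9] Fz 0.6 w 0.0002
tube ((557.5853271484375, 16.936704635620117), (39.4430046081543, 119.95087432861328), 75.59368133544922) 1109 [0.07271855 0.05779243]
end_stop ((573.63818359375, 24.041446685791016), (100.94087219238281, 124.66497802734375), 73.29553985595703) 853 [13.70120332 11.12287095]
fence ((562.0333251953125, -13.791942596435547), (19.254268646240234, 124.4766616821289), 74.86416625976562) 543 [ 12.42182881 -28.42964204]
lever_bar ((540.6389770507812, 104.3685531616211), (39.329593658447266, 129.6844940185547), 23.872770309448242) 490 [-39.20447337  79.98781879]
```

View pics/t5.png

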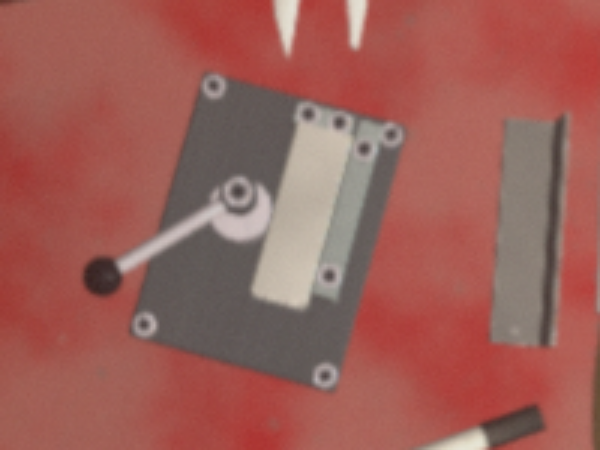

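The view shows the tube at (303,210) tight against the stop and fence. Its measured centre is (0.1, 0.1) mm in the fixture frame. The cam bears on it at (272,215), and the lever has swung round so its knob is at (102,275).

```bash
python3 -c "
from cell import workorder
print(workorder.finish_job())"
```

```text
the job is handed in; nothing more can be done
None
```

The job is done and handed in: the tube sits against the end stop and fence, the cam lever was pushed counter-clockwise until it jammed at about 23 N, and the robot is clear of everything.

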